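Line up four bench items by height for the inventory photograph

ROBOT

A 6-joint arm with a two-finger parallel gripper is mounted at the origin on a cart in front of the work surface, level with it; the furniture and walls round the work are solid. World frame = base frame: x ahead of the robot, y to its left, z up, the work surface at z = 0. Lengths are in mm, angles in rad, forces in N, time in s.
With the tool pointing down it reaches from about 275 to 725 mm from the base axis. Payload 5.6 kg.
Tool frame: the origin (TCP) lies on the centre line of the jaws, within the pads' length; the fingertips stand 25 mm ahead of it and the grasp point (between the pads) lies 6 mm ahead of it; z points along the fingers, y is the direction in which the jaws open and shut (so a half turn about z gives the same grasp; the last joint's range is limited). The gripper opens to 85 mm and grips with 20 to 120 N. Pads are 22 mm wide; open, the fingers measure 114 mm over their backs; the gripper's body (76 mm by 85 mm) begins 54 mm behind the grasp point. The pads swing forward as they close: fully open they stand 13 mm farther back than shut.
Start: joints at [1.622, 0.255, 0.108, 0, -1.424, -0.285], TCP at [127.394, 535.036, 217.983] pointing down, gripper open.
Joint ranges: [-2.95, 2.95], [-1.21, 1.97], [-1.09, 1.5], [-2.87, 1.71], [-2.94, -0.07], [-3.05, 3.05]. Speed limits (rad/s): [2.57, 2.57, 3.14, 3.14, 3.14, 3.14].

INTERFACE

Orientations are given as a rotation vector (axis times angle).
In Python, from bench import env, vision, finish_job gives the robot as it stands. The module is installed in compiled form; this text tells all that it offers.
- The arm moves only by the tool drive_tool, never from a script. Its argument "increments" is text: rows parted by semicolons, each of 5 numbers parted by spaces: the finger opening in m, from 0 to 0.0854, then the shift along the tool's x, y, z in m, then the turn about the tool's z in rad. A call has 1 to 10 rows; each row shifts and turns the commanded pose from where the row before left it, along the tool's axes as they then stand; what a row does not reach is not made up. A row lasts 1/10 s, in which the tool goes at most 50 mm and 8.59 degrees, less where a joint would pass 70% of its speed; a pose out of reach is approached as far as the arm can. A call with a gripper value outside its range is refused whole. The fingers move at their own pace and stop on an object; the grip force is fixed at half the most. Time passes only in rows, so rows that do not move let the fingers close. It gives the time, the measured TCP pose, the force and the opening at its end, in the units of the state.
- env.observe(): the state, without advancing time (a new reading comes with each control period).
- vision.snapshot(name): name is "side" or "top" or "wrist"; returns the picture (480x640x3 uint8, red, green, blue); there is no depth.
- vision.camera_info(name): a dict with "camera_matrix" (3x3 intrinsics, pixels), "rvec" (rotation vector, rad) and "tvec" (3), from world to camera coordinates, as OpenCV has them; the wrist camera has in their place "hand_eye" (4x4, takes a point from camera to tool coordinates, whose origin is the TCP and whose axes are the flange's). Camera axes: x right, y down, z forward; pixel columns grow to the right and rows downward; lengths in mm; the calibration is good to about 2 mm. A picture is of the moment at which its call begins: read the wrist's pose just before it. camera_info takes no time and is no camera call.
- finish_job(): hands the job in, once; it reports no verdict.
The state is a dict: "time": time; "qpos": joint angles; "joint_velocities": joint speeds; "joint_torque": joint torques, N m; "tcp_pos": TCP position; "tool_rot": TCP orientation; "wrist_force": force on the tool from outside, world axes, zero at the start; "moment": the same for the moment, N m; "grip_width": opening from 0.0 (shut) to 1.0 (fully open).
Only numpy, scipy, OpenCV 4.12 (cv2) and the standard library are available. Lean on these libraries where they do the work, as an engineer would, in place of code of your own. Each camera call takes 0.05 s, during which the arm holds its last target.

TASK

Line up the white jar lid, the red cap, the red plug and the white jar for the inventory photograph: one centred on each black pad of the white strip, in order of height, with the lowest next to the yellow end bar and the tallest at the far end of the row. Keep each the same way up as it stands now, set it down gently rather than dropping it, and leave the bronze disc where it lies.

Things in the scene. Friction and masses are not known exactly. Their poses are not given: they have to be found in the camera images.
- jar_lid: white ribbed plastic jar lid lying upside down (open side up), 58 mm across, 14 mm high, the lowest of the four; loose. Grip it across its outer rim. Origin: centre of its underside; z up
- cap: plain red plastic cap, 34 mm across, 28 mm high, second lowest; its side is slightly tapered towards the top, so grip it low; loose. Origin: centre of its underside; z up
- plug: orange-red cylindrical plug, 36 mm across, body 40 mm high with three thin steel pins on top (50 mm in all), third in height; loose. Origin: centre of its underside; z up
- jar: white open jar, 52 mm across, 58 mm high, the tallest; loose. Grip it round the body. Origin: centre of its underside; z up
- pad_a: round flat black rubber pad, 64 mm across, 2 mm thick, fixed on the white strip (8 mm thick, 95 x 470 mm, tick marks along one long edge). Origin: centre of its underside, 8 mm above the table; its top is 10 mm above the table. z up; y along the row. The four pads are alike, 95 mm apart in one straight row; the letters say nothing about their order, which differs each time
- pad_b: round flat black rubber pad, 64 mm across, 2 mm thick, fixed on the white strip (8 mm thick, 95 x 470 mm, tick marks along one long edge). Origin: centre of its underside, 8 mm above the table; its top is 10 mm above the table. z up; y along the row. The four pads are alike, 95 mm apart in one straight row; the letters say nothing about their order, which differs each time
- pad_c: round flat black rubber pad, 64 mm across, 2 mm thick, fixed on the white strip (8 mm thick, 95 x 470 mm, tick marks along one long edge). Origin: centre of its underside, 8 mm above the table; its top is 10 mm above the table. z up; y along the row. The four pads are alike, 95 mm apart in one straight row; the letters say nothing about their order, which differs each time
- pad_d: round flat black rubber pad, 64 mm across, 2 mm thick, fixed on the white strip (8 mm thick, 95 x 470 mm, tick marks along one long edge). Origin: centre of its underside, 8 mm above the table; its top is 10 mm above the table. z up; y along the row. The four pads are alike, 95 mm apart in one straight row; the letters say nothing about their order, which differs each time
- yellow_bar: yellow bar, 64 x 18 x 12 mm, fixed across one end of the white strip; its centre lies 69.5 mm from the centre of the nearest pad, on the line of the row. A grey bar of the same shape marks the other end. Which end is yellow differs each time. Origin: centre of its underside
- disc: bronze disc, 47 mm across, 10 mm thick, lying flat among the four items; loose, not part of the job: do not move it. Origin: centre of its underside
Things that resemble listed ones, but are neither listed nor needed, are in the scene too. Leave any pink look-alike of the cap alone.

How it is judged:
By the outcome, as a careful person would: the job done as asked, in the order asked, and still so for the second after the job is handed in, with the robot touching nothing.
It also fails if it takes over 96 s, if anything falls off the work surface, if the arm or the gripper's body presses on something with over 40 N, if the wrist force passes 120 N, or if a joint passes its speed limit or range.

## Working session

There is one attempt and no reset: what is moved stays moved. The work goes in short steps, Python scripts to look and compute and a tool call to move; the robot and the scene stay as the last step left them, time stands still between calls to the robot, and variables do not carry over. Pictures are saved under pics/ and viewed, and the job is handed in when it is done.

Besides the shell and the picture viewer there is one more tool, called after "Emit:" in YAML: its name, and indented under it one key for each argument. drive_tool: Moves the arm, as the interface text tells. Its arguments: {"type":"object","properties":{"increments":{"type":"string"}},"required":["increments"]}

```bash
mkdir -p pics; python3 - <<'E'
from bench import env, vision
import cv2
s=env.observe();print(s)
for n in("side","top","wrist"):
    im=vision.snapshot(n);cv2.imwrite(f"pics/{n}0.png",im[:,:,::-1]);print(n,vision.camera_info(n))
E
```

```text
{'time': 0.0, 'qpos': array([ 1.62157191e+00,  2.55699230e-01,  1.06991961e-01, -4.67955107e-04,
       -1.42393008e+00, -2.84606116e-01]), 'joint_velocities': array([-0.00028748,  0.00115106,  0.00104396,  0.00129505, -0.00102619,
       -0.00013468]), 'joint_torque': array([-8.74546686e-06, -3.86623299e+01,  2.37947148e+01,  5.36538631e+00,
       -5.95633537e-03,  2.54313179e-06]), 'tcp_pos': array([127.26136021, 534.51907872, 217.11709158]), 'tool_rot': array([ 3.11825345e+00, -3.66350608e-01, -2.34039894e-04]), 'wrist_force': array([ 0.496019  ,  0.44956844, -0.10120189]), 'moment': array([-0.00855577,  0.04619609, -0.0190429 ]), 'grip_width': 0.9979542575083761}
side {'camera_matrix': array([[433.57166602,   0.        , 317.87213109],
       [  0.        , 433.57166602, 241.26726922],
       [  0.        ,   0.        ,   1.        ]]), 'rvec': array([ 2.18038306, -0.32358262,  0.15689095]), 'tvec': array([-525.23268663,  175.39776135,  696.90437655])}
top {'camera_matrix': array([[563.56966641,   0.        , 320.88011055],
       [  0.        , 563.56966641, 228.06724106],
       [  0.        ,   0.        ,   1.        ]]), 'rvec': array([ 2.09091856, -2.13057315,  0.21700323]), 'tvec': array([ 96.79155383, 575.16925951, 994.53734981])}
wrist {'camera_matrix': array([[392.2896574 ,   0.        , 326.75442446],
       [  0.        , 392.2896574 , 242.06498511],
       [  0.        ,   0.        ,   1.        ]]), 'hand_eye': array([[ 1.04106166e-03, -9.61107854e-01, -2.76171340e-01,
         6.91587398e+01],
       [ 9.99999107e-01,  1.23183509e-03, -5.17308014e-04,
         6.67767788e-01],
       [ 8.37386344e-04, -2.76170555e-01,  9.61108279e-01,
        -1.56102847e+02],
       [ 0.00000000e+00,  0.00000000e+00,  0.00000000e+00,
         1.00000000e+00]])}
```

View pics/side0.png

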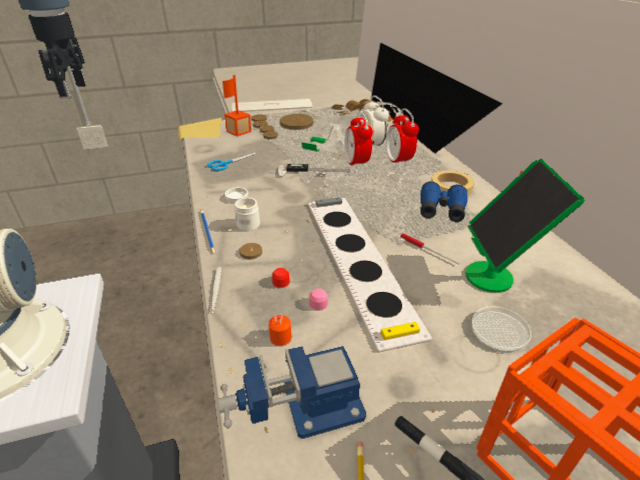

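View pics/top0.png

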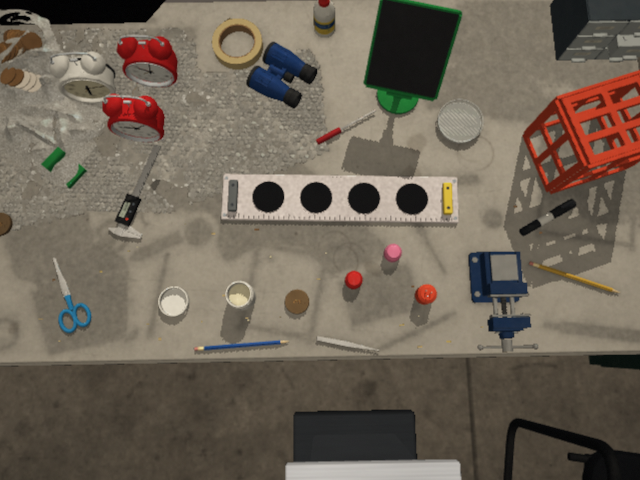

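View pics/wrist0.png

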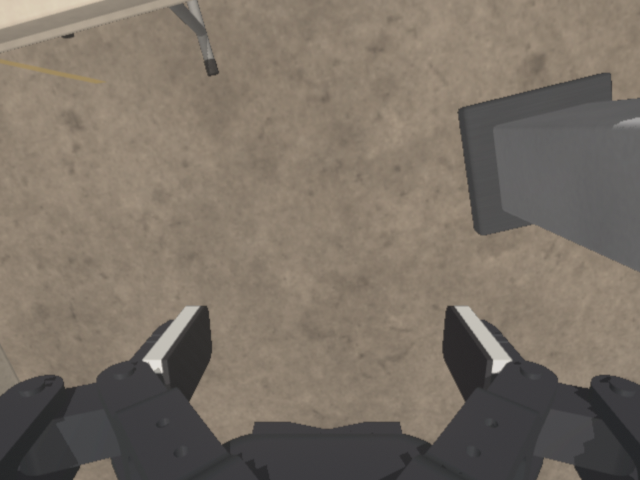

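The side and top pictures show, in top pixels, the lid (173,302), jar (239,294), bronze disc (297,301), cap (354,280), plug (426,294) and pink look-alike (392,253). The pads run from (268,197) to (412,199), with the yellow bar at (447,199). Next I measure these in millimetres.

```bash
cat > h.py <<'E'
import numpy as np, cv2
from bench import env, vision
from scipy.spatial.transform import Rotation as R
def cam(n,state=None):
    c=vision.camera_info(n);K=c["camera_matrix"]
    if n=="wrist":
        T=np.eye(4);T[:3,:3]=R.from_rotvec(state["tool_rot"]).as_matrix();T[:3,3]=state["tcp_pos"]
        W=T@c["hand_eye"];return K,W[:3,:3],W[:3,3]
    Rm=cv2.Rodrigues(c["rvec"])[0];return K,Rm.T,-Rm.T@c["tvec"]
def bp(C,uv,z):
    K,Rw,o=C;d=Rw@np.linalg.inv(K)@np.array([*uv,1.]);return o+d*(z-o[2])/d[2]
def proj(C,p):
    K,Rw,o=C;q=K@(Rw.T@(np.asarray(p,float)-o));return q[:2]/q[2]
E
python3 - <<'E'
from h import *
C=cam("top");print("cam",C[2].round())
im=cv2.imread("pics/top0.png");hsv=cv2.cvtColor(im,cv2.COLOR_BGR2HSV)
def blobs(mask,nm,z,box,amin):
    x0,y0,x1,y1=box;m=np.zeros_like(mask);m[y0:y1,x0:x1]=mask[y0:y1,x0:x1]
    n,l,st,c=cv2.connectedComponentsWithStats(m)
    for i in range(1,n):
        if st[i,4]>=amin: print(nm,c[i].round(1),st[i],bp(C,c[i],z).round(1))
blobs(cv2.inRange(hsv,(0,0,0),(180,255,45)),"pad",10,(230,176,440,220),300)
blobs(cv2.inRange(hsv,(20,120,120),(35,255,255)),"yellow",20,(430,170,470,225),50)
blobs(cv2.inRange(hsv,(0,180,120),(12,255,255)),"red28/40",28,(330,230,450,320),80)
for nm,uv,z in[("lid",(173,302),14),("jar",(239,294),58),("disc",(297,301),10),("plug",(426,294),40),("pink",(392,253),28),("vise",(472,277),60),("edge",(300,356),0)]:print(nm,bp(C,uv,z).round(1))
cr=im[235:345,140:460];cv2.imwrite("pics/crop0.png",cv2.resize(cr,None,fx=2.5,fy=2.5,interpolation=cv2.INTER_CUBIC))
E
```

```text
cam [ 360.   85. 1092.]
pad [267.9 196.5] [253 182  31  30 708] [653.6 190.1  10. ]
pad [315.7 197.1] [301 183  31  29 703] [650.4  95.2  10. ]
pad [363.5 197.9] [349 183  30  30 704] [6.471e+02 3.000e-01 1.000e+01]
pad [411.4 198.6] [397 184  30  30 711] [643.8 -94.5  10. ]
yellow [447.2 198. ] [443 183  10  31 270] [ 640.8 -163.2   20. ]
red28/40 [353.8 278.2] [346 271  16  15 182] [485.5  25.5  28. ]
red28/40 [426.4 293.5] [418 285  18  18 259] [ 453.9 -110.2   28. ]
lid [448.1 370.3  14. ]
jar [456.8 238.2  58. ]
disc [445.9 134.2  10. ]
plug [ 452.  -107.3   40. ]
pink [532.4 -49.   28. ]
vise [ 479.8 -189.7   60. ]
edge [343.2 130.    0. ]
```

View pics/crop0.png

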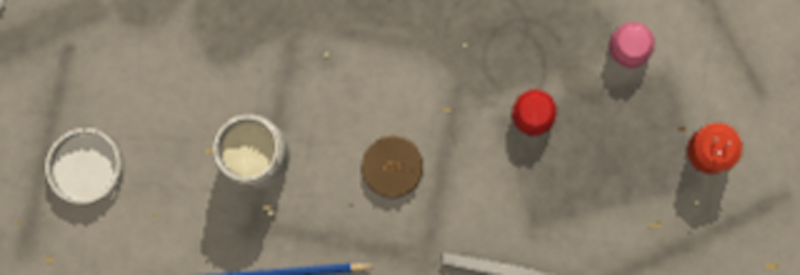

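Emit:
drive_tool:
  increments: "0.085 0 0 0 -0.117;0.085 0 0 0 -0.117;0.085 0.04 0.02 0 0;0.085 0.04 0.02 0 0;0.085 0.04 0.02 0 0;0.085 0.04 0.02 0 0;0.085 0.04 0.02 0 0;0.085 0.04 0.02 0 0;0.085 0.04 0.02 0 0;0.085 0.04 0.02 0 0"

```text
time: 1.15
tcp_pos: [448.8, 374.0, 217.7]
tool_rot: [3.141, 0.0, -0.001]
wrist_force: [0.3, 0.7, 0.9]
grip_width: 0.998
```

```bash
cat > w.py <<'E'
import sys
from h import *
s=env.observe();im=vision.snapshot("wrist");n=sys.argv[1]
cv2.imwrite(f"pics/{n}.png",im[:,:,::-1]);np.savez(f"pics/{n}.npz",tcp_pos=s["tcp_pos"],tool_rot=s["tool_rot"])
print(s["time"],s["tcp_pos"].round(1),s["tool_rot"].round(3),s["wrist_force"].round(1),s["grip_width"])
E
python3 w.py w1
```

```text
1.15 [448.8 374.  217.7] [ 3.141e+00  0.000e+00 -1.000e-03] [0.3 0.7 0.9] 0.9982231335895223
```

View pics/w1.png

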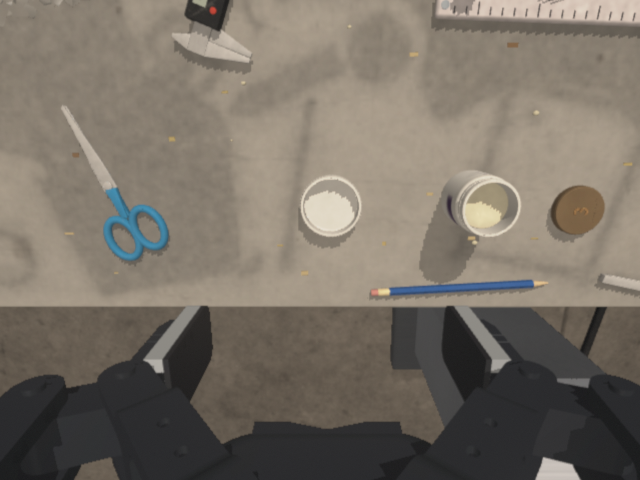

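The wrist view shows the lid ring centred near (331,206), the jar mouth near (487,206) and the disc near (578,210). I fit those circles and compare with the top camera.

```bash
cat > fit.py <<'E'
# fit a horizontal circle (x,y) of radius r at height z: best edge response along projected circle
from h import *
from scipy.optimize import minimize
def fitc(C,im,x,y,z,r,span=10):
    g=cv2.GaussianBlur(cv2.cvtColor(im,cv2.COLOR_BGR2GRAY),(0,0),1.0).astype(np.float32)
    t=np.linspace(0,2*np.pi,120,endpoint=False)
    def ring(x,y,rr):
        P=np.stack([x+rr*np.cos(t),y+rr*np.sin(t),np.full_like(t,z)],1)
        K,Rw,o=C;q=(K@(Rw.T@(P-o).T));uv=(q[:2]/q[2]).astype(np.float32)
        return cv2.remap(g,uv[0][None],uv[1][None],cv2.INTER_LINEAR)[0]
    best=None
    for dx in np.arange(-span,span+.1,.5):
        for dy in np.arange(-span,span+.1,.5):
            d=np.clip(ring(x+dx,y+dy,r-1.5)-ring(x+dx,y+dy,r+1.5),-60,60)
            v=abs(d.mean())
            if best is None or v>best[0]: best=(v,x+dx,y+dy)
    return np.round(best,1)
def load(n):
    s=np.load(f"pics/{n}.npz");return cam("wrist",s),cv2.imread(f"pics/{n}.png")
E
python3 - <<'E'
from fit import *
C,im=load("w1")
for nm,uv,z,r in[("lid",(331,206),14,29),("jar",(487,206),58,26),("disc",(578,210),10,23.5)]:
    p=bp(C,uv,z);print(nm,p.round(1),fitc(C,im,p[0],p[1],z,r))
C=cam("top");im=cv2.imread("pics/top0.png")
for nm,uv,z,r in[("lid",(173,302),14,29),("jar",(239,294),58,26),("disc",(297,301),10,23.5),("cap",(354,280),28,16),("plug",(426,294),40,18)]:
    p=bp(C,uv,z);print(nm,p.round(1),fitc(C,im,p[0],p[1],z,r))
E
```

```text
lid [449.3 369.8  14. ] [ 46.9 448.8 370.3]
jar [457.9 243.   58. ] [ 24.7 457.9 237.5]
disc [445.1 136.9  10. ] [ 31.4 445.6 138.9]
lid [448.1 370.3  14. ] [ 30.5 451.6 371.3]
jar [456.8 238.2  58. ] [ 26.9 458.3 239.2]
disc [445.9 134.2  10. ] [ 21.7 444.4 135.2]
cap [482.   25.2  28. ] [ 18.7 483.   26.2]
plug [ 452.  -107.3   40. ] [  14.2  450.5 -104.3]
```

Emit:
drive_tool:
  increments: "0.085 0 0.0037 0.045 0;0.085 0 0 0.045 0;0.085 0 0 0.045 0;0.085 0 0 0.04 0;0.085 0 0 0 0"

```text
time: 1.7
tcp_pos: [444.0, 367.7, 37.0]
tool_rot: [3.132, -0.002, -0.014]
wrist_force: [-0.3, -0.7, -0.4]
grip_width: 0.992
```

```bash
python3 w.py w2; python3 - <<'E'
from h import *
im=vision.snapshot("side")[130:260,130:330,::-1];cv2.imwrite("pics/s2.png",cv2.resize(im,None,fx=4,fy=4,interpolation=cv2.INTER_CUBIC))
E
```

```text
1.7 [444.  367.7  37. ] [ 3.132e+00 -2.000e-03 -1.400e-02] [-0.3 -0.7 -0.4] 0.9917448866284548
```

View pics/w2.png

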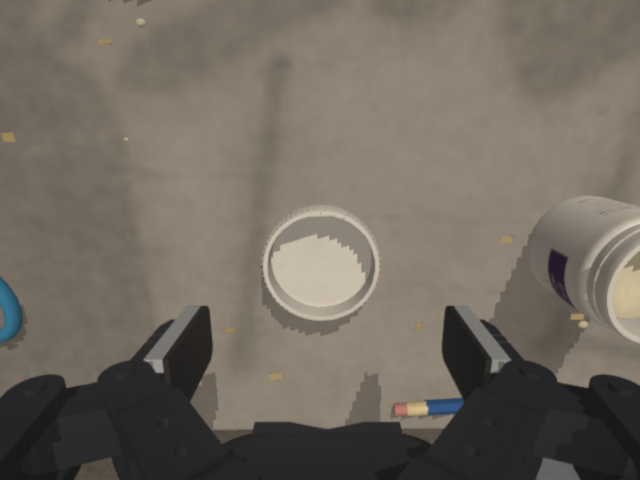

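View pics/s2.png

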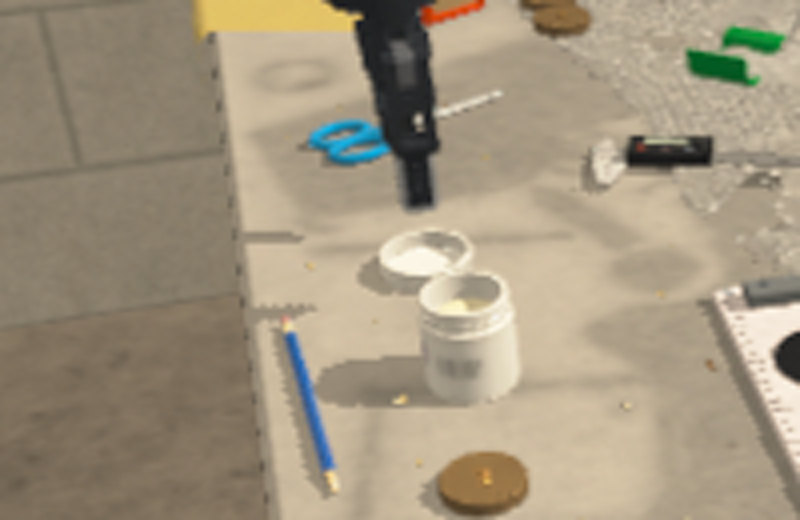

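Emit:
drive_tool:
  increments: "0.085 0 0 0 0;0.085 0 0 0 0"

```text
time: 2.0
tcp_pos: [448.6, 372.8, 45.6]
tool_rot: [-3.138, -0.001, -0.005]
wrist_force: [0.8, 0.7, 0.5]
grip_width: 0.997
```

```bash
python3 w.py w3;python3 - <<'E'
from fit import *
s=np.load("pics/w3.npz")
C,im=load("w3")
print(fitc(C,im,448,370,14,29))
for uv in[(153,368),(208,308),(505,368),(448,308)]:
    # pixels of tips (white outer/black inner) at tool-plane heights
    for z in (15,20,25): print(uv,z,bp(C,uv,z).round(1))
E
```

```text
2.0 [448.6 372.8  45.6] [-3.138e+00 -1.000e-03 -5.000e-03] [0.8 0.7 0.5] 0.9974217718258233
[ 49.5 449.  370. ]
(153, 368) 15 [392.3 467.4  15. ]
(153, 368) 20 [395.6 464.8  20. ]
(153, 368) 25 [399.  462.3  25. ]
(208, 308) 15 [428.2 434.4  15. ]
(208, 308) 20 [430.6 432.7  20. ]
(208, 308) 25 [433.  431.1  25. ]
(505, 368) 15 [393.2 275.6  15. ]
(505, 368) 20 [396.5 278.1  20. ]
(505, 368) 25 [399.8 280.7  25. ]
(448, 308) 15 [428.7 309.6  15. ]
(448, 308) 20 [431.  311.2  20. ]
(448, 308) 25 [433.4 312.9  25. ]
```

Emit:
drive_tool:
  increments: "0.085 0 0 0 0;0.085 0 0 0 0"

```text
time: 2.25
tcp_pos: [447.6, 371.6, 43.7]
tool_rot: [-3.141, -0.0, -0.001]
wrist_force: [0.2, -0.2, 0.4]
grip_width: 0.996
```

```bash
python3 w.py w4; python3 - <<'E'
from h import *
im=vision.snapshot("side")[:,:,::-1];cv2.imwrite("pics/s4f.png",im);im=im[100:260,130:330];cv2.imwrite("pics/s4.png",cv2.resize(im,None,fx=3.5,fy=3.5,interpolation=cv2.INTER_CUBIC))
s=env.observe();t=s["tcp_pos"]
for n in("side","wrist"):
  C=cam(n,s)
  for z in(20,33,50,80):
    print(n,z,[proj(C,(t[0]+a,t[1]+b,z)).round(0) for a in(-11,11) for b in(42,57,-42,-57)])
E
```

```text
2.25 [447.6 371.6  43.7] [-3.141e+00 -0.000e+00 -1.000e-03] [ 0.2 -0.2  0.4] 0.9955245141752772
side 20 [array([229., 183.]), array([228., 180.]), array([234., 199.]), array([235., 202.]), array([238., 182.]), array([237., 179.]), array([243., 197.]), array([244., 201.])]
side 33 [array([229., 178.]), array([228., 176.]), array([233., 194.]), array([234., 197.]), array([237., 177.]), array([236., 174.]), array([242., 193.]), array([243., 196.])]
side 50 [array([228., 172.]), array([227., 170.]), array([232., 188.]), array([233., 191.]), array([236., 171.]), array([236., 168.]), array([241., 186.]), array([242., 189.])]
side 80 [array([226., 161.]), array([225., 159.]), array([231., 176.]), array([231., 179.]), array([235., 160.]), array([234., 158.]), array([240., 175.]), array([241., 178.])]
wrist 20 [array([241., 297.]), array([211., 297.]), array([411., 298.]), array([441., 298.]), array([239., 255.]), array([207., 255.]), array([413., 255.]), array([445., 255.])]
wrist 33 [array([235., 309.]), array([203., 309.]), array([416., 309.]), array([449., 309.]), array([232., 264.]), array([199., 264.]), array([420., 264.]), array([453., 264.])]
wrist 50 [array([226., 326.]), array([191., 326.]), array([425., 327.]), array([461., 327.]), array([223., 278.]), array([186., 278.]), array([429., 278.]), array([466., 278.])]
wrist 80 [array([205., 368.]), array([162., 368.]), array([446., 368.]), array([489., 368.]), array([200., 310.]), array([155., 310.]), array([452., 311.]), array([497., 311.])]
```

View pics/s4.png

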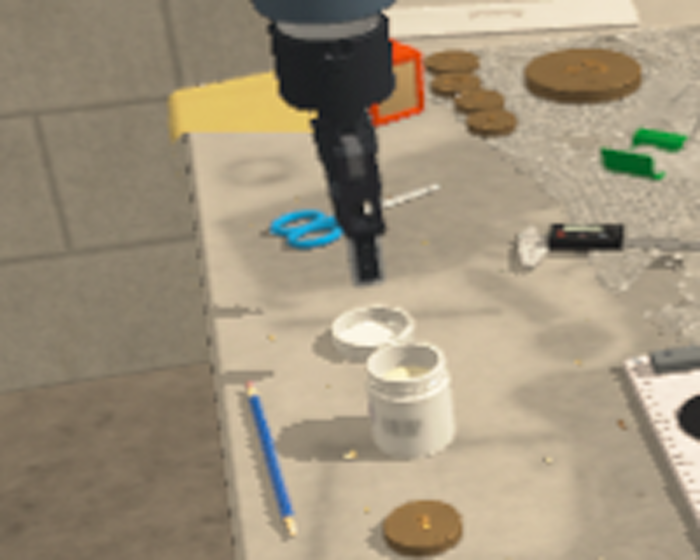

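Emit:
drive_tool:
  increments: "0 0 0 0 0;0 0 0 0 0;0 0 0 0 0;0 0 0 0 0;0 0 0 0 0;0 0 0 0 0;0 0 0 0 0;0 0 0 0 0"

```text
time: 3.15
tcp_pos: [447.5, 371.4, 43.0]
tool_rot: [-3.142, -0.0, -0.0]
wrist_force: [-0.3, -0.1, 0.2]
grip_width: -0.002
```

```bash
python3 w.py w5; python3 - <<'E'
from h import *
im=vision.snapshot("side")[:,:,::-1];im=im[100:260,130:330];cv2.imwrite("pics/s5.png",cv2.resize(im,None,fx=3.5,fy=3.5,interpolation=cv2.INTER_CUBIC))
E
```

```text
3.15 [447.5 371.4  43. ] [-3.142 -0.    -0.   ] [-0.3 -0.1  0.2] -0.0017377161051431343
```

View pics/w5.png

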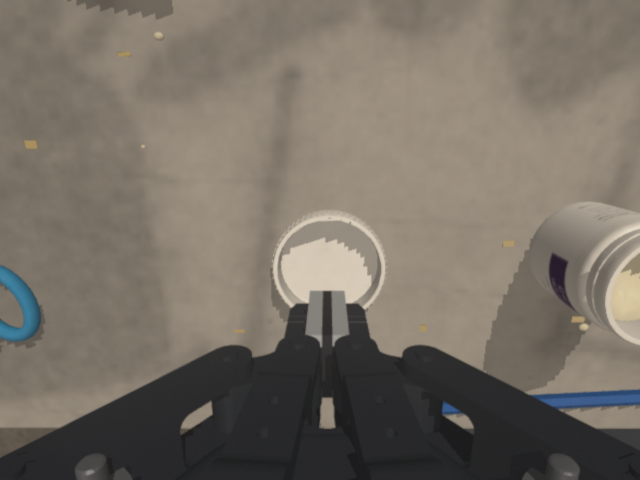

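View pics/s5.png

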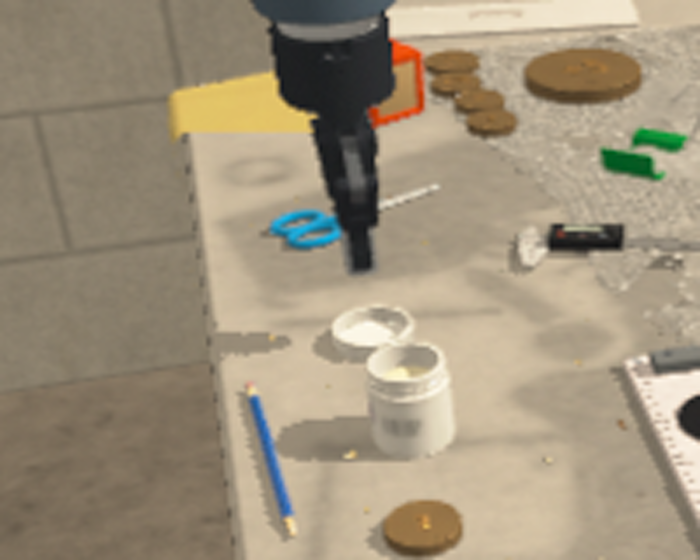

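```bash
python3 - <<'E'
from h import *
s=np.load("pics/w5.npz");t=s["tcp_pos"];
for n in("side","wrist"):
  C=cam(n,s)
  for z in(18,30,40,50,60,70,80):
    print(n,z,[proj(C,(t[0]+a,t[1]+b,z)).round(0).tolist() for a,b in((11,0),(-11,0),(0,-12),(11,-12),(11,12))])
E
```

```text
side 18 [[240.0, 190.0], [231.0, 191.0], [237.0, 193.0], [241.0, 192.0], [240.0, 188.0]]
side 30 [[240.0, 186.0], [231.0, 187.0], [236.0, 189.0], [240.0, 188.0], [239.0, 184.0]]
side 40 [[239.0, 182.0], [230.0, 183.0], [236.0, 185.0], [240.0, 184.0], [239.0, 180.0]]
side 50 [[239.0, 179.0], [230.0, 180.0], [235.0, 181.0], [240.0, 181.0], [238.0, 176.0]]
side 60 [[238.0, 175.0], [229.0, 176.0], [235.0, 178.0], [239.0, 177.0], [238.0, 173.0]]
side 70 [[238.0, 171.0], [229.0, 172.0], [234.0, 174.0], [239.0, 173.0], [237.0, 169.0]]
side 80 [[237.0, 167.0], [228.0, 169.0], [234.0, 170.0], [238.0, 170.0], [237.0, 165.0]]
wrist 18 [[326.0, 254.0], [326.0, 296.0], [350.0, 275.0], [351.0, 254.0], [301.0, 254.0]]
wrist 30 [[326.0, 262.0], [326.0, 306.0], [352.0, 285.0], [352.0, 262.0], [300.0, 262.0]]
wrist 40 [[326.0, 270.0], [326.0, 316.0], [353.0, 293.0], [354.0, 270.0], [298.0, 270.0]]
wrist 50 [[326.0, 278.0], [326.0, 327.0], [355.0, 303.0], [355.0, 278.0], [296.0, 278.0]]
wrist 60 [[326.0, 288.0], [326.0, 339.0], [357.0, 314.0], [357.0, 288.0], [294.0, 288.0]]
wrist 70 [[326.0, 298.0], [326.0, 353.0], [358.0, 326.0], [359.0, 299.0], [292.0, 298.0]]
wrist 80 [[326.0, 311.0], [325.0, 369.0], [361.0, 340.0], [362.0, 311.0], [289.0, 311.0]]
```

Emit:
drive_tool:
  increments: "0.074 0.0015 0.0014 0 0;0.074 0 0 0 0;0.074 0 0 0 0;0.074 0 0 0 0;0.074 0 0 0.01 0;0.074 0 0 0.01 0;0.074 0 0 0.01 0;0.074 0 0 0.005 0;0.074 0 0 0 0;0.074 0 0 0 0"

```text
time: 4.25
tcp_pos: [449.0, 370.1, 8.0]
tool_rot: [3.141, 0.001, 0.0]
wrist_force: [0.4, -0.3, -0.6]
grip_width: 0.865
```

```bash
cat > sd.py <<'E'
import sys
from h import *
n=sys.argv[1];x,y,w,h=map(int,sys.argv[2:6]);im=vision.snapshot("side")[:,:,::-1]
cv2.imwrite(f"pics/{n}_f.png",im);f=min(780/w,580/h);cv2.imwrite(f"pics/{n}.png",cv2.resize(im[y:y+h,x:x+w],None,fx=f,fy=f,interpolation=cv2.INTER_CUBIC));print(f)
E
python3 w.py w6; python3 sd.py s6 190 140 100 75
```

```text
4.25 [449.  370.1   8. ] [3.141e+00 1.000e-03 0.000e+00] [ 0.4 -0.3 -0.6] 0.8652139262743558
7.733333333333333
```

View pics/w6.png

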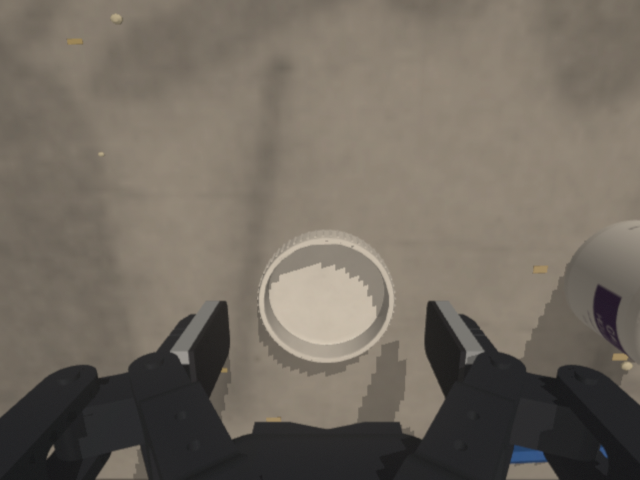

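View pics/s6.png

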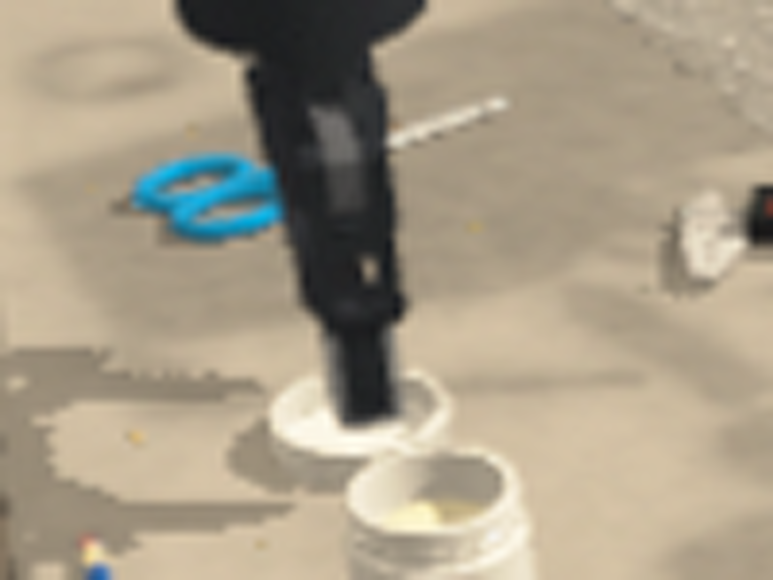

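Emit:
drive_tool:
  increments: "0.074 0 0 0.008 0;0.074 0 0 0.006 0;0.074 0 0 0.005 0;0.074 0 0 0 0;0.074 0 0 0 0"

```text
time: 4.85
tcp_pos: [448.9, 369.9, -11.2]
tool_rot: [3.141, 0.0, -0.0]
wrist_force: [-0.4, -0.1, 0.5]
grip_width: 0.867
```

```bash
python3 w.py w7; python3 sd.py s7 190 140 100 75
```

```text
4.85 [448.9 369.9 -11.2] [ 3.141  0.    -0.   ] [-0.4 -0.1  0.5] 0.866825399247129
7.733333333333333
```

View pics/w7.png

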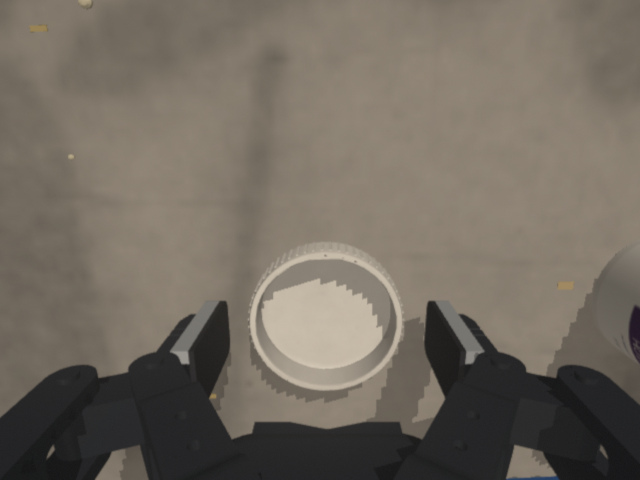

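View pics/s7.png

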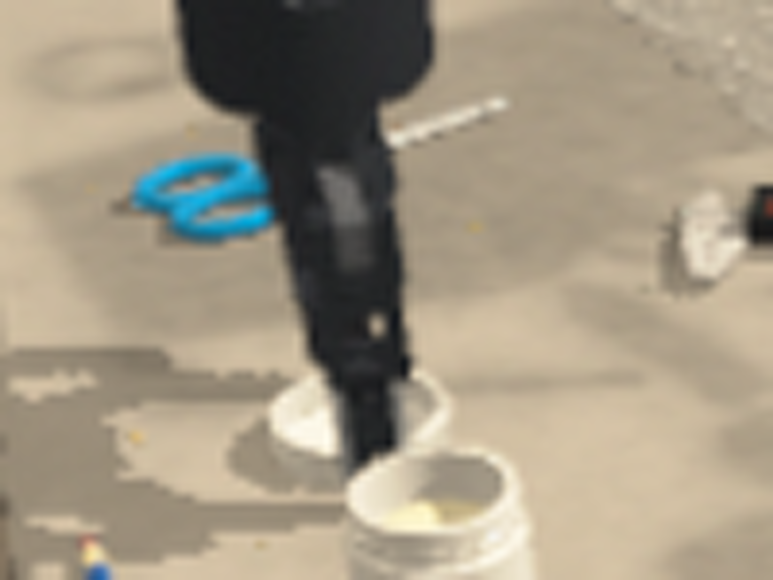

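Emit:
drive_tool:
  increments: "0.074 0 0 0.003 0;0.074 0 0 0 0;0.045 0 0 0 0;0.045 0 0 0 0;0.045 0 0 0 0;0.045 0 0 0 0;0.045 0 0 0 0;0.045 0 0 0 0"

```text
time: 5.75
tcp_pos: [449.3, 370.3, -13.3]
tool_rot: [-3.141, -0.001, -0.002]
wrist_force: [-0.6, -0.2, 5.7]
grip_width: 0.639
```

```bash
python3 w.py w8; python3 sd.py s8 190 140 100 75
```

```text
5.75 [449.3 370.3 -13.3] [-3.141e+00 -1.000e-03 -2.000e-03] [-0.6 -0.2  5.7] 0.6388758578355904
7.733333333333333
```

View pics/w8.png

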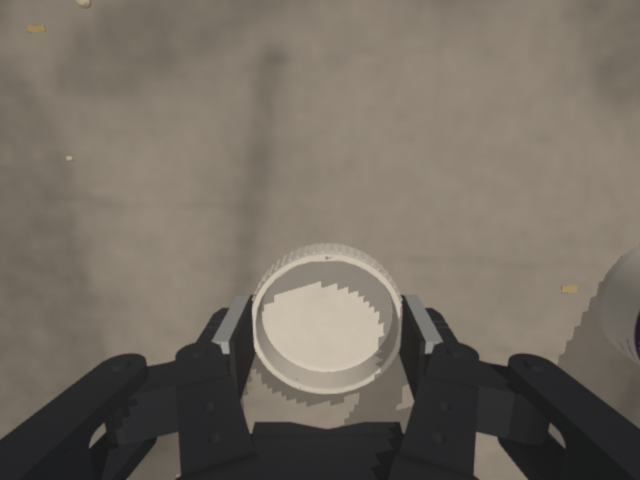

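Emit:
drive_tool:
  increments: "0.045 0 0 -0.005 0;0.045 0 0 -0.01 0;0.045 0 0 -0.02 0;0.045 0 0 -0.03 0;0.045 0 0 -0.03 0;0.045 0 0 -0.03 0;0.045 0 0 -0.02 0;0.045 0 0 0 0"

```text
time: 6.65
tcp_pos: [450.4, 371.4, 135.2]
tool_rot: [-3.136, -0.001, -0.008]
wrist_force: [0.7, 0.1, 0.6]
grip_width: 0.638
```

```bash
python3 w.py w9
```

```text
6.65 [450.4 371.4 135.2] [-3.136e+00 -1.000e-03 -8.000e-03] [0.7 0.1 0.6] 0.6381799599676218
```

View pics/w9.png

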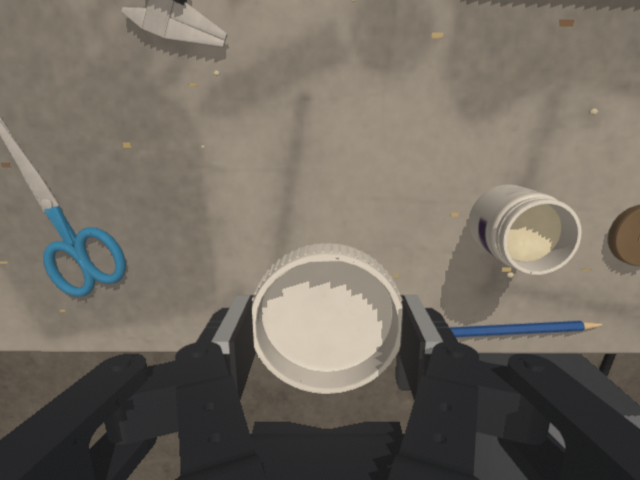

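Emit:
drive_tool:
  increments: "0.045 0.008 0.02 0 0;0.045 0.016 0.04 0 0;0.045 0.016 0.04 0 0;0.045 0.016 0.04 0 0;0.045 0.016 0.04 0 0;0.045 0.016 0.04 0 0;0.045 0.016 0.04 0 0;0.045 0.016 0.04 0 0;0.045 0.016 0.04 0 0;0.045 0.016 0.04 0 0"

```text
time: 7.7
tcp_pos: [600.7, -11.7, 130.0]
tool_rot: [-3.142, -0.0, 0.003]
wrist_force: [0.7, 0.4, -0.7]
grip_width: 0.629
```

Emit:
drive_tool:
  increments: "0.045 0.016 0.04 0 0;0.045 0.014 0.025 0 0;0.045 0.012 0.014 0 0;0.045 0 0 0 0;0.045 0 0 0 0;0.045 0 0 0 0"

```text
time: 8.3
tcp_pos: [642.4, -88.2, 130.6]
tool_rot: [-3.141, -0.001, 0.002]
wrist_force: [-0.3, -0.5, -0.6]
grip_width: 0.625
```

```bash
python3 w.py w10
```

```text
8.3 [642.4 -88.2 130.6] [-3.141e+00 -1.000e-03  2.000e-03] [-0.3 -0.5 -0.6] 0.6253792890890526
```

View pics/w10.png

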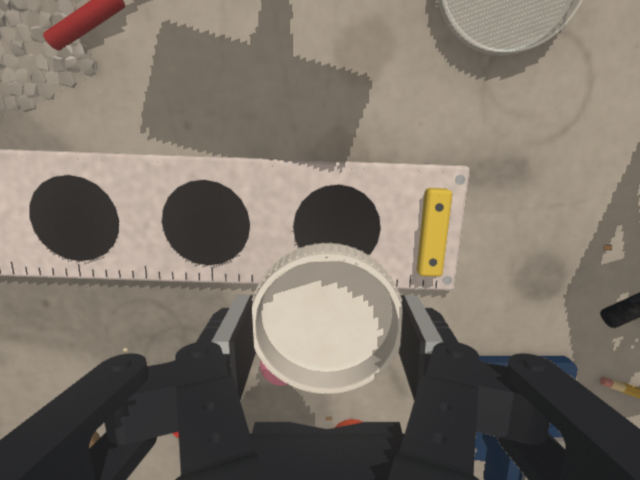

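The lid is held, centred at about (328,322). Three pads are visible at about (74,217), (206,222) and (337,223), and the yellow bar is at (434,232). I refine the row from these.

```bash
python3 - <<'E'
from fit import *
C,im=load("w10")
for p in((653.6-3.3,95.2),(647.1,.3),(643.8,-94.5)): print(fitc(C,im,p[0],p[1],10,32,8))
print("yellow",bp(C,(434,232),20).round(1))
print("lid if z 14 above..",[ (z,bp(C,(328,322),z).round(1)) for z in(150,160,170)])
C=cam("top");im=cv2.imread("pics/top0.png")
for p in((653.6,190.1),(650.4,95.2),(647.1,.3),(643.8,-94.5)): print("top",fitc(C,im,p[0],p[1],10,32,6))
E
```

```text
[ 60.  648.3  93.2]
[ 60.  645.6  -1.7]
[ 41.  643.3 -95.5]
yellow [ 642.3 -163.7   20. ]
lid if z 14 above.. [(150, array([640.2, -89.1, 150. ])), (160, array([645.4, -89.1, 160. ])), (170, array([650.7, -89. , 170. ]))]
top [ 60.  653.1 189.1]
top [ 60.  649.9  94.2]
top [ 60.  647.6  -0.7]
top [ 60.  643.8 -94. ]
```

Emit:
drive_tool:
  increments: "0.045 0.001 0.007 0.015 0;0.045 0 0 0.03 0;0.045 0 0 0.03 0;0.045 0 0 0.025 0;0.045 0 0 0.015 0;0.045 0 0 0.008 0;0.045 0 0 0.003 0;0.045 0 0 0 0;0.045 0 0 0 0;0.045 0 0 0 0"

```text
time: 9.35
tcp_pos: [644.7, -95.9, 6.1]
tool_rot: [3.142, 0.001, 0.003]
wrist_force: [0.1, -0.2, -0.4]
grip_width: 0.627
```

```bash
python3 w.py w11;python3 sd.py s11 340 230 120 90
```

```text
9.35 [644.7 -95.9   6.1] [3.142e+00 1.000e-03 3.000e-03] [ 0.1 -0.2 -0.4] 0.6273240137042725
6.444444444444445
```

View pics/w11.png

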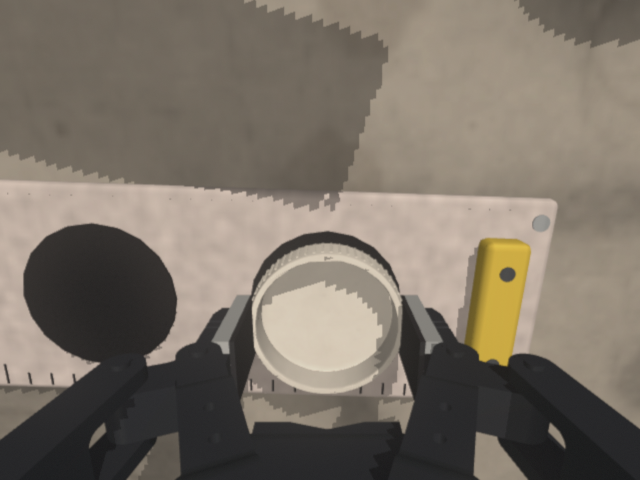

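View pics/s11.png

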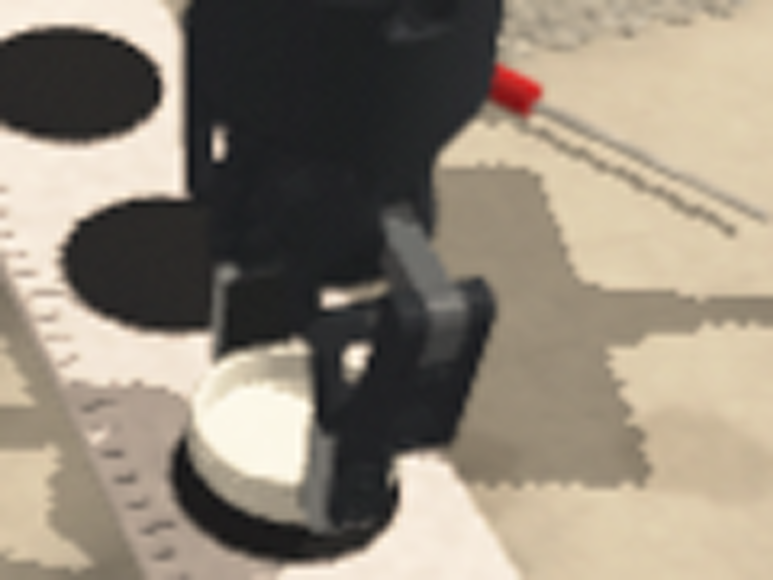

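Emit:
drive_tool:
  increments: "0.045 -0.0012 0 0.004 0;0.045 0 0 0.003 0;0.045 0 0 0.001 0;0.045 0 0 0 0;0.045 0 0 0.001 0;0.045 0 0 0 0"

```text
time: 10.05
tcp_pos: [643.0, -96.0, -3.3]
tool_rot: [3.141, 0.001, 0.001]
wrist_force: [-2.6, 0.3, 4.7]
grip_width: 0.634
```

Emit:
drive_tool:
  increments: "0.058 0 0 0 0;0.062 0 0 0 0;0.066 0 0 0 0;0.068 0 0 0 0;0.068 0 0 0 0;0.068 0 0 -0.005 0;0.068 0 0 -0.02 0;0.068 0 0 -0.04 0;0.068 0 0 -0.04 0;0.068 0 0 -0.03 0"

```text
time: 11.05
tcp_pos: [643.6, -96.2, 134.5]
tool_rot: [3.141, 0.001, 0.005]
wrist_force: [-0.1, 0.2, 0.1]
grip_width: 0.795
```

Emit:
drive_tool:
  increments: "0.068 -0.015 -0.01 0 0;0.068 -0.04 -0.03 0 0;0.068 -0.04 -0.03 0 0;0.068 -0.03 -0.02 0 0;0.068 0 0 0 0;0.068 0 0 0 0"

```text
time: 11.65
tcp_pos: [517.8, -5.6, 132.0]
tool_rot: [-3.141, -0.003, -0.003]
wrist_force: [1.0, -0.4, 1.0]
grip_width: 0.796
```

```bash
python3 w.py w12
```

```text
11.65 [517.8  -5.6 132. ] [-3.141e+00 -3.000e-03 -3.000e-03] [ 1.  -0.4  1. ] 0.7958292422493832
```

View pics/w12.png

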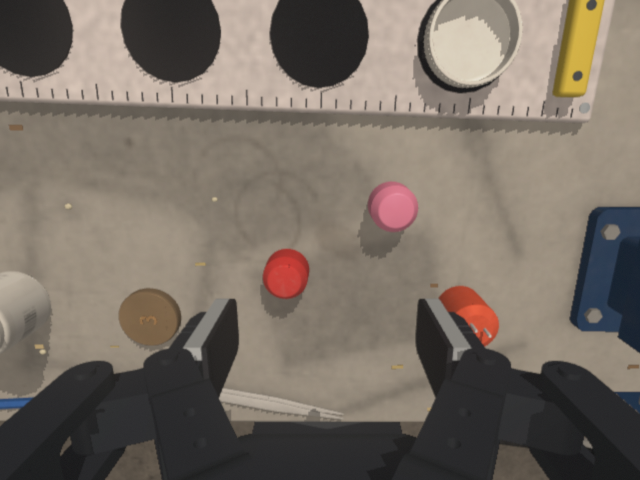

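The lid sits on its pad at about (471,42). The cap's top is near (288,277) and the plug is behind the right finger.

```bash
python3 - <<'E'
from fit import *
C,im=load("w12")
print("lid",fitc(C,im,643,-95,24,29,6))
for p in((651,93.8),(647,-1),): print("pad",fitc(C,im,p[0],p[1],10,32,6))
print("captop",bp(C,(289,277),28),[ (r,fitc(C,im,484,26,28,r,6)) for r in(14,15,16)])
print(proj(C,(484,26,28)))
x,y=250,235
cv2.imwrite("pics/c12.png",cv2.resize(im[y:y+80,x:x+80],None,fx=7,fy=7,interpolation=cv2.INTER_CUBIC))
E
```

```text
lid [ 31.8 643.  -96. ]
pad [ 39.7 648.   94.3]
pad [ 4.180e+01  6.455e+02 -5.000e-01]
captop [486.55741759  20.78172775  28.        ] [(14, array([ 10.9, 487. ,  23.5])), (15, array([ 11.8, 484. ,  24.5])), (16, array([ 17.7, 490. ,  22.5]))]
[281.73308953 280.35528773]
```

View pics/c12.png

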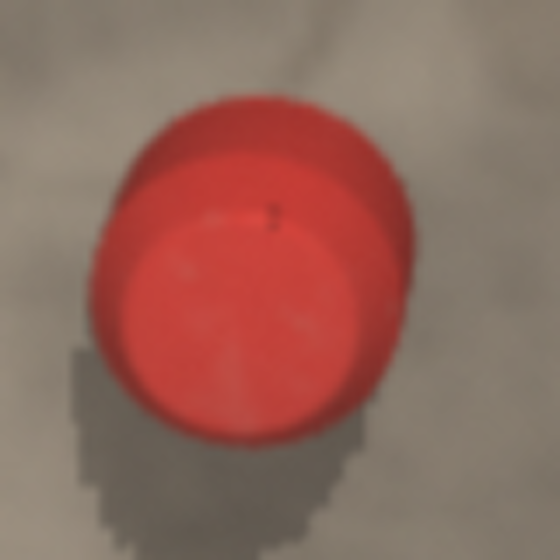

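```bash
python3 - <<'E'
from fit import *
C,im=load("w12")
print(bp(C,(285.3,277.4),28).round(1),bp(C,(288,270),0).round(1),bp(C,(250+270/7,235+95/7),0).round(1),bp(C,(250+414/7,235+240/7),0).round(1))
for p in((485,24,28),(485,24,0)): print(proj(C,p))
E
```

```text
[486.2  23.4  28. ] [481.6  24.3   0. ] [499.1  23.4   0. ] [482.3   7.8   0. ]
[284.51317792 279.04515484]
[288.28135684 265.90665331]
```

Emit:
drive_tool:
  increments: "0.06 -0.017 -0.015 0 0;0.06 -0.017 -0.015 0 0;0.06 0 0 0.02 0;0.06 0 0 0.03 0;0.06 0 0 0.025 0;0.06 0 0 0.015 0;0.06 0 0 0.01 0;0.06 0 0 0 0;0.06 0 0 0 0;0.06 0 0 0 0"

```text
time: 12.7
tcp_pos: [484.8, 24.1, 31.9]
tool_rot: [-3.141, -0.0, -0.003]
wrist_force: [-0.5, -0.8, 0.4]
grip_width: 0.708
```

```bash
python3 w.py w13
```

```text
12.7 [484.8  24.1  31.9] [-3.141e+00 -0.000e+00 -3.000e-03] [-0.5 -0.8  0.4] 0.707508598642757
```

View pics/w13.png

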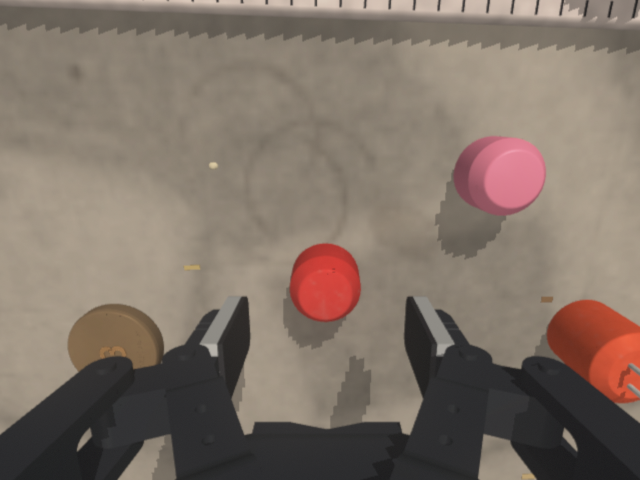

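```bash
python3 - <<'E'
from fit import *
C,im=load("w13")
hsv=cv2.cvtColor(im,cv2.COLOR_BGR2HSV);m=cv2.inRange(hsv,(0,150,60),(6,255,255))+cv2.inRange(hsv,(174,150,60),(180,255,255))
m[:, :270]=0;m[:,380:]=0;ys,xs=np.nonzero(m);print(xs.min(),xs.max(),ys.min(),ys.max())
print("base far edge",bp(C,(325,ys.min()),0).round(1),"top near edge",bp(C,(325,ys.max()+1),28).round(1))
E
```

```text
290 359 244 320
base far edge [498.9  24.7   0. ] top near edge [470.9  24.5  28. ]
```

Emit:
drive_tool:
  increments: "0.06 -0.001 -0.0003 0.015 0;0.06 0 0 0.015 0;0.06 0 0 0.009 0;0.06 0 0 0.005 0;0.06 0 0 0 0;0.06 0 0 0 0;0.02 0 0 0 0;0.02 0 0 0 0;0.02 0 0 0 0;0.02 0 0 0 0"

```text
time: 13.75
tcp_pos: [483.4, 24.6, -12.2]
tool_rot: [-3.141, -0.001, -0.002]
wrist_force: [-1.4, 2.0, 5.2]
grip_width: 0.36
```

Emit:
drive_tool:
  increments: "0.02 0 0 0 0;0.02 0 0 0 0"

```text
time: 13.95
tcp_pos: [483.4, 24.6, -12.2]
tool_rot: [-3.141, -0.001, -0.002]
wrist_force: [-1.2, 1.3, 6.3]
grip_width: 0.359
```

```bash
python3 w.py w14
```

```text
13.95 [483.4  24.6 -12.2] [-3.141e+00 -1.000e-03 -2.000e-03] [-1.2  1.3  6.3] 0.3589145748807043
```

View pics/w14.png

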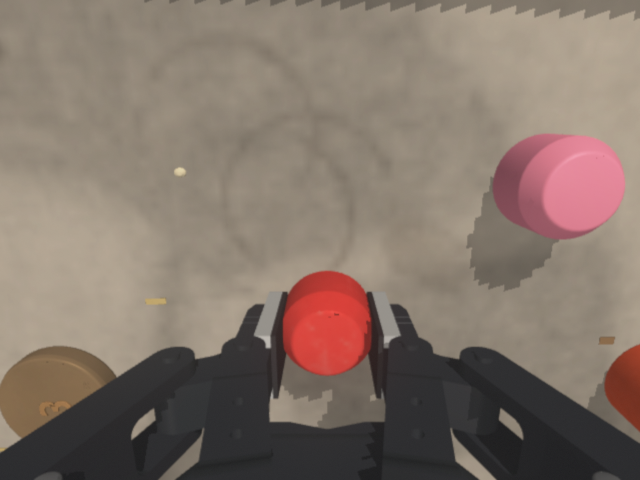

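Emit:
drive_tool:
  increments: "0.02 0 0 -0.005 0;0.02 0 0 -0.02 0;0.02 0 0 -0.03 0;0.02 0 0 -0.015 0;0.02 0.02 0.003 0 0;0.02 0.04 0.0065 0 0;0.02 0.04 0.0065 0 0;0.02 0.04 0.0066 0 0;0.02 0.022 0.003 0 0;0.02 0 0 0 0"

```text
time: 15.0
tcp_pos: [646.7, -2.1, 55.9]
tool_rot: [3.141, -0.002, -0.001]
wrist_force: [-0.1, -0.9, -1.1]
grip_width: 0.358
```

Emit:
drive_tool:
  increments: "0.02 0 0 0 0;0.02 0 0 0.01 0;0.02 0 0 0.02 0;0.02 0 0 0.01 0;0.02 0 0 0.005 0;0.02 0 0 0 0;0.02 0 0 0 0;0.02 0 0 0 0"

```text
time: 15.8
tcp_pos: [645.4, -1.2, 12.9]
tool_rot: [-3.141, -0.001, -0.003]
wrist_force: [-0.1, 0.2, 0.3]
grip_width: 0.362
```

```bash
python3 w.py w15
```

```text
15.8 [645.4  -1.2  12.9] [-3.141e+00 -1.000e-03 -3.000e-03] [-0.1  0.2  0.3] 0.3619638359394884
```

View pics/w15.png

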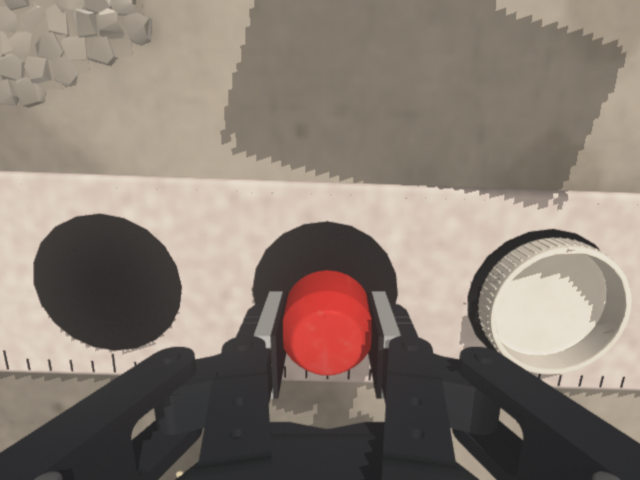

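Emit:
drive_tool:
  increments: "0.02 0.0003 0 0.008 0;0.02 0 0 0.004 0;0.02 0 0 0.002 0;0.02 0 0 0 0;0.02 0 0 0.001 0;0.02 0 0 0 0"

```text
time: 16.45
tcp_pos: [645.0, -1.3, -2.2]
tool_rot: [3.141, 0.001, 0.0]
wrist_force: [-3.6, 0.7, 7.6]
grip_width: 0.362
```

Emit:
drive_tool:
  increments: "0.038 0 0 0 0;0.043 0 0 0 0;0.049 0 0 0 0;0.055 0 0 0 0;0.055 0 0 -0.005 0;0.055 0 0 -0.02 0;0.055 0 0 -0.04 0;0.055 0 0 -0.04 0;0.055 0 0 -0.03 0;0.055 -0.02 0.01 0 0"

```text
time: 17.45
tcp_pos: [629.2, -10.7, 137.6]
tool_rot: [-3.141, -0.002, -0.017]
wrist_force: [0.9, 0.7, -0.3]
grip_width: 0.642
```

Emit:
drive_tool:
  increments: "0.07 -0.04 0.028 0 0;0.07 -0.04 0.028 0 0;0.07 -0.04 0.028 0 0;0.07 -0.025 0.012 0 0;0.07 0 0 0 0;0.07 0 0 0 0;0.07 0 0 0 0"

```text
time: 18.15
tcp_pos: [481.0, -107.0, 132.3]
tool_rot: [-3.142, -0.001, -0.001]
wrist_force: [-0.6, 0.6, -0.4]
grip_width: 0.821
```

```bash
python3 w.py w16
```

```text
18.15 [ 481.  -107.   132.3] [-3.142e+00 -1.000e-03 -1.000e-03] [-0.6  0.6 -0.4] 0.8206555918309447
```

View pics/w16.png

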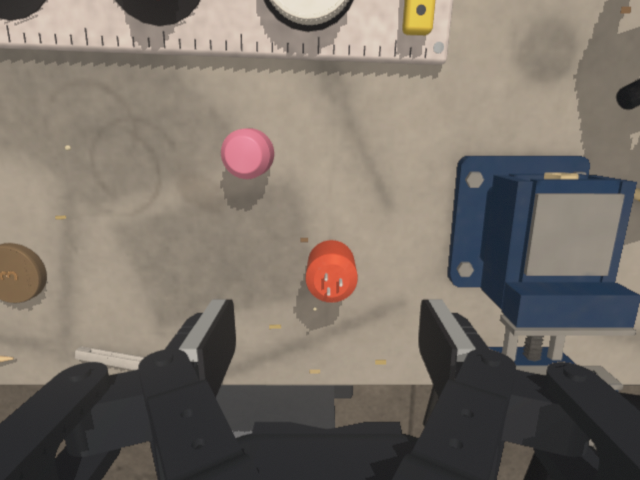

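```bash
cat > edge.py <<'E'
import sys
from fit import *
# extents of red blob: top near edge / base far edge / sides
def red(n,x0,x1,y0,y1,z,r):
    C,im=load(n);hsv=cv2.cvtColor(im,cv2.COLOR_BGR2HSV)
    m=cv2.inRange(hsv,(0,150,60),(14,255,255))+cv2.inRange(hsv,(174,150,60),(180,255,255))
    q=np.zeros_like(m);q[y0:y1,x0:x1]=m[y0:y1,x0:x1];ys,xs=np.nonzero(q);u=xs.mean()
    print(xs.min(),xs.max(),ys.min(),ys.max())
    print("base cx",bp(C,(u,ys.min()),0)[0]-r,"top cx",bp(C,(u,ys.max()+1),z)[0]+r)
E
python3 - <<'E'
from edge import *
red("w16",290,375,225,310,40,18)
C,im=load("w16");print(bp(C,(332,276),40).round(1),fitc(C,im,452,-108,40,18,6))
x,y=290,225
cv2.imwrite("pics/c16.png",cv2.resize(im[y:y+85,x:x+85],None,fx=7,fy=7,interpolation=cv2.INTER_CUBIC))
E
```

```text
306 356 241 301
base cx 450.16261585301453 top cx 453.8216279990861
[ 454.9 -110.9   40. ] [   9.8  455.  -110. ]
```

View pics/c16.png

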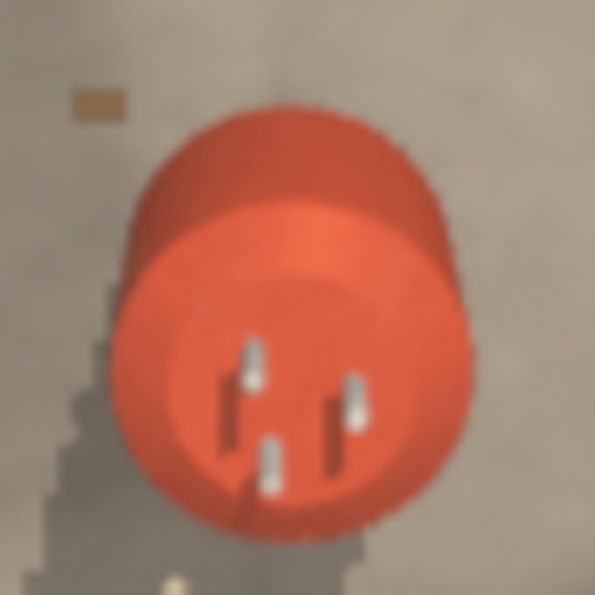

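Emit:
drive_tool:
  increments: "0.065 -0.015 0.0015 0 0;0.065 -0.014 0.0015 0 0;0.065 0 0 0.02 0;0.065 0 0 0.03 0;0.065 0 0 0.015 0;0.065 0 0 0.005 0;0.065 0 0 0 0;0.065 0 0 0 0;0.065 0 0 0 0"

```text
time: 19.1
tcp_pos: [452.1, -110.2, 62.9]
tool_rot: [3.142, 0.001, 0.003]
wrist_force: [0.2, -0.4, 0.5]
grip_width: 0.76
```

```bash
python3 w.py w17; python3 -c "
from edge import *
red('w17',270,390,200,400,40,18)"
```

```text
19.1 [ 452.1 -110.2   62.9] [3.142e+00 1.000e-03 3.000e-03] [ 0.2 -0.4  0.5] 0.7598194104967134
291 362 225 306
base cx 450.5556873275984 top cx 454.114933166342
```

View pics/w17.png

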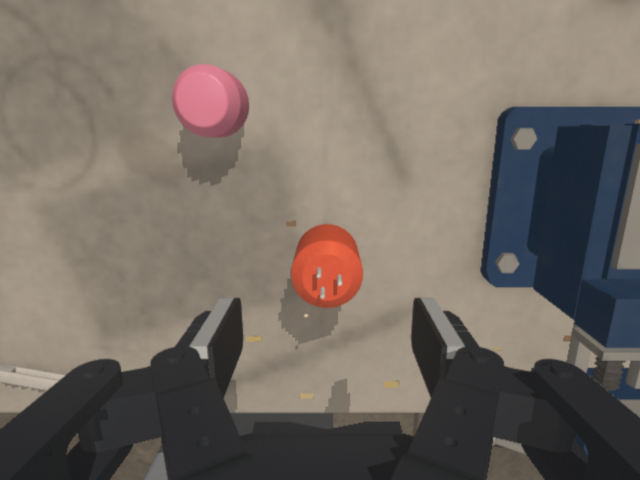

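Emit:
drive_tool:
  increments: "0.065 0 0 0.02 0;0.065 0 0 0.025 0;0.065 0 0 0.015 0;0.065 0 0 0.008 0;0.065 0 0 0.004 0;0.065 0 0 0 0;0.065 0 0 0 0;0.02 0 0 0 0;0.02 0 0 0 0;0.02 0 0 0 0"

```text
time: 20.15
tcp_pos: [451.8, -110.3, -9.3]
tool_rot: [3.141, 0.001, 0.002]
wrist_force: [-0.4, 0.3, 5.0]
grip_width: 0.403
```

Emit:
drive_tool:
  increments: "0.02 0 0 0 0;0.02 0 0 0 0;0.02 0 0 0 0"

```text
time: 20.45
tcp_pos: [451.8, -110.3, -9.3]
tool_rot: [3.141, 0.001, 0.002]
wrist_force: [-1.7, 1.1, 6.4]
grip_width: 0.409
```

```bash
python3 w.py w18
```

```text
20.45 [ 451.8 -110.3   -9.3] [3.141e+00 1.000e-03 2.000e-03] [-1.7  1.1  6.4] 0.409315299632485
```

View pics/w18.png

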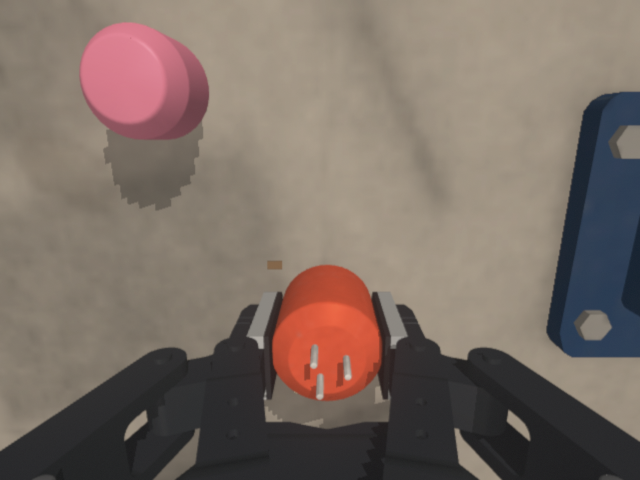

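Emit:
drive_tool:
  increments: "0.02 0 0 -0.005 0;0.02 0 0 -0.02 0;0.02 0 0 -0.035 0;0.02 0 0 -0.035 0;0.02 0 0 -0.015 0;0.02 0.017 -0.017 0 0;0.02 0.03 -0.031 0 0;0.02 0.03 -0.031 0 0;0.02 0.03 -0.031 0 0;0.02 0.03 -0.031 0 0"

```text
time: 21.5
tcp_pos: [588.8, 32.0, 100.0]
tool_rot: [-3.142, -0.0, 0.001]
wrist_force: [0.9, -1.3, -0.0]
grip_width: 0.405
```

Emit:
drive_tool:
  increments: "0.02 0.03 -0.031 0 0;0.02 0.02 -0.021 0 0;0.02 0.01 -0.011 0 0;0.02 0 0 0 0;0.02 0 0 0 0;0.02 0 0 0.02 0;0.02 0 0 0.035 0;0.02 0 0 0.02 0;0.02 0 0 0.01 0;0.02 0 0 0 0"

```text
time: 22.5
tcp_pos: [646.9, 92.8, 14.1]
tool_rot: [3.141, -0.001, -0.004]
wrist_force: [-0.6, -0.9, 1.1]
grip_width: 0.406
```

Emit:
drive_tool:
  increments: "0.02 0 0 0 0;0.02 0 0 0 0"

```text
time: 22.7
tcp_pos: [649.2, 93.9, 16.8]
tool_rot: [-3.141, -0.0, -0.005]
wrist_force: [0.4, 0.2, -0.5]
grip_width: 0.406
```

```bash
python3 w.py w19
```

```text
22.7 [649.2  93.9  16.8] [-3.141 -0.    -0.005] [ 0.4  0.2 -0.5] 0.4058269217315762
```

View pics/w19.png

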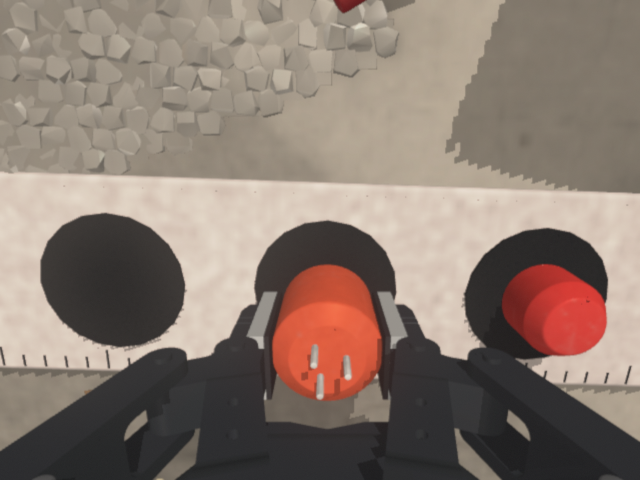

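Emit:
drive_tool:
  increments: "0.02 0 0 0.008 0;0.02 0 0 0.005 0;0.02 0 0 0.002 0;0.02 0 0 0 0;0.02 0 0 0.001 0;0.02 0 0 0 0"

```text
time: 23.35
tcp_pos: [648.0, 93.8, 0.8]
tool_rot: [3.141, 0.002, 0.001]
wrist_force: [-5.9, 0.1, 12.0]
grip_width: 0.407
```

```bash
python3 - <<'E'
from fit import *
C,im=load("w19")
for p in((652.3,188.8),(649,93.8),(646,-1)): print(fitc(C,im,p[0],p[1],10,32,6))
E
```

```text
[ 60.  651.3 188.8]
[ 33.6 650.5  94.3]
[ 47.9 646.5  -1.5]
```

Emit:
drive_tool:
  increments: "0.04 0 0 0 0;0.045 0 0 0 0;0.05 0 0 0 0;0.055 0 0 0 0;0.055 0 0 -0.005 0;0.055 0 0 -0.02 0;0.055 0 0 -0.04 0;0.055 0 0 -0.04 0;0.055 0 0 -0.03 0;0.075 -0.02 -0.02 0 0"

```text
time: 24.35
tcp_pos: [632.1, 112.7, 139.8]
tool_rot: [-3.14, 0.003, -0.016]
wrist_force: [0.1, -0.1, 0.2]
grip_width: 0.795
```

Emit:
drive_tool:
  increments: "0.08 -0.035 -0.035 0 0;0.08 -0.035 -0.035 0 0;0.08 -0.035 -0.035 0 0;0.08 -0.033 -0.02 0 0;0.08 0 0 0 0;0.08 0 0 0 0;0.08 0 0 0 0"

```text
time: 25.05
tcp_pos: [490.7, 238.4, 134.2]
tool_rot: [-3.141, 0.0, -0.001]
wrist_force: [0.5, -0.6, 0.5]
grip_width: 0.94
```

```bash
python3 w.py w20
```

```text
25.05 [490.7 238.4 134.2] [-3.141e+00  0.000e+00 -1.000e-03] [ 0.5 -0.6  0.5] 0.9402954533613317
```

View pics/w20.png

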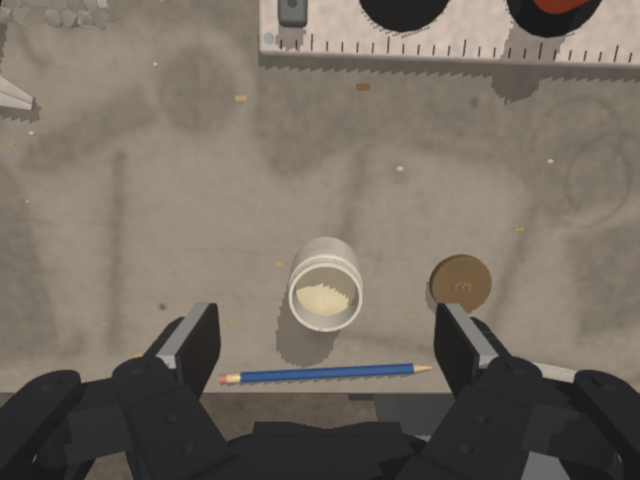

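```bash
python3 - <<'E'
from fit import *
C,im=load("w20")
print(bp(C,(326,295),58).round(1),"base cx",bp(C,(327,237),0)[0]-26)
for r in (22,23,24,25,26): print(r,fitc(C,im,458,238,58,r,7))
x,y=270,220
cv2.imwrite("pics/c20.png",cv2.resize(im[y:y+130,x:x+120],None,fx=4.5,fy=4.5,interpolation=cv2.INTER_CUBIC))
E
```

```text
[457.7 238.6  58. ] base cx 454.4561871946754
22 [ 28.5 456.  239. ]
23 [ 20. 456. 239.]
24 [ 41.3 456.  239. ]
25 [ 33.3 456.  239. ]
26 [ 33.9 459.  238.5]
```

View pics/c20.png

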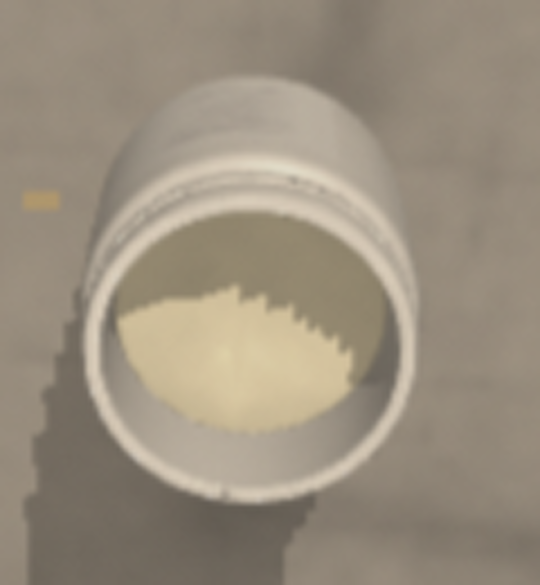

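Emit:
drive_tool:
  increments: "0.078 -0.017 0 0 0;0.078 -0.0175 0 0 0;0.078 0 0 0 0;0.078 0 0 0.02 0;0.078 0 0 0.03 0;0.078 0 0 0.02 0;0.078 0 0 0.01 0;0.078 0 0 0 0;0.078 0 0 0 0;0.078 0 0 0 0"

```text
time: 26.1
tcp_pos: [456.6, 239.2, 55.2]
tool_rot: [-3.14, -0.0, -0.003]
wrist_force: [0.2, -0.4, 0.4]
grip_width: 0.913
```

```bash
python3 w.py w21; python3 -c "
from fit import *
C,im=load('w21')
for r in (24,25,26): print(r,fitc(C,im,456,238.7,58,r,5))"
```

```text
26.1 [456.6 239.2  55.2] [-3.14e+00 -0.00e+00 -3.00e-03] [ 0.2 -0.4  0.4] 0.91325757727254
24 [ 44.3 456.  238.7]
25 [ 34.1 458.  238.7]
26 [ 34.8 458.5 239.2]
```

View pics/w21.png

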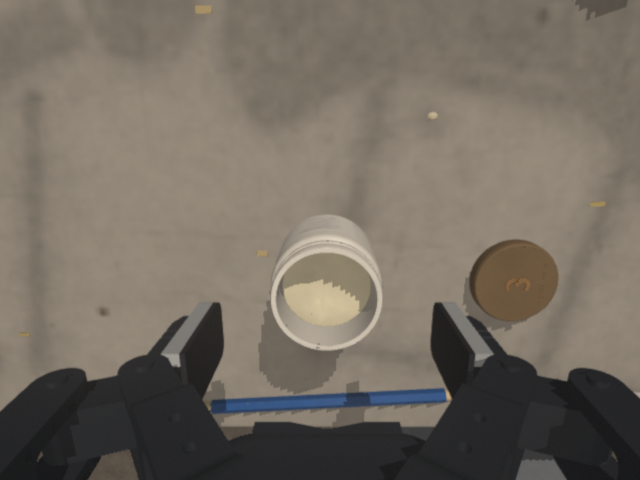

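Emit:
drive_tool:
  increments: "0.076 0 0 0.02 0;0.076 0 0 0.02 0;0.076 0 0 0.013 0;0.076 0 0 0.007 0;0.076 0 0 0.003 0;0.076 0 0 0 0;0.076 0 0 0 0;0.035 0 0 0 0;0.035 0 0 0 0;0.035 0 0 0 0"

```text
time: 27.15
tcp_pos: [456.1, 239.1, -8.1]
tool_rot: [-3.141, -0.001, -0.002]
wrist_force: [-1.0, 0.2, 6.2]
grip_width: 0.589
```

Emit:
drive_tool:
  increments: "0.035 0 0 0 0;0.035 0 0 0 0;0.035 0 0 0 0"

```text
time: 27.45
tcp_pos: [456.1, 239.1, -8.1]
tool_rot: [-3.141, -0.001, -0.002]
wrist_force: [-1.2, 0.1, 6.1]
grip_width: 0.587
```

```bash
python3 w.py w22
```

```text
27.45 [456.1 239.1  -8.1] [-3.141e+00 -1.000e-03 -2.000e-03] [-1.2  0.1  6.1] 0.5872322557352506
```

View pics/w22.png

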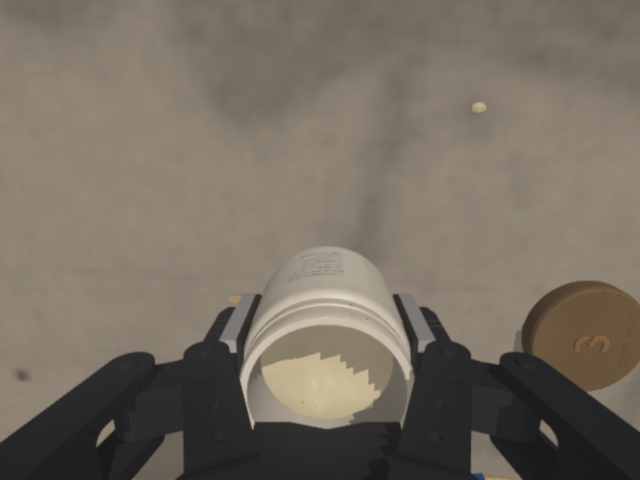

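Emit:
drive_tool:
  increments: "0.035 0 0 -0.005 0;0.035 0 0 -0.02 0;0.035 0 0 -0.025 0;0.035 0 0 -0.01 0;0.035 0.02 0.005 0 0;0.035 0.035 0.009 0 0;0.035 0.035 0.009 0 0;0.035 0.035 0.009 0 0;0.035 0.035 0.009 0 0;0.035 0.022 0.006 0 0"

```text
time: 28.5
tcp_pos: [639.1, 190.6, 49.6]
tool_rot: [3.141, -0.002, -0.002]
wrist_force: [0.9, 0.7, -1.0]
grip_width: 0.584
```

Emit:
drive_tool:
  increments: "0.035 0.0135 0.003 0 0;0.035 0 0 0 0;0.035 0 0 0 0;0.035 0 0 0.01 0;0.035 0 0 0.015 0;0.035 0 0 0.01 0;0.035 0 0 0 0;0.035 0 0 0 0;0.035 0 0 0 0"

```text
time: 29.4
tcp_pos: [651.5, 189.0, 16.8]
tool_rot: [-3.141, -0.001, -0.002]
wrist_force: [0.0, 0.7, -0.7]
grip_width: 0.59
```

```bash
python3 w.py w23; python3 sd.py s23 290 140 160 120
```

```text
29.4 [651.5 189.   16.8] [-3.141e+00 -1.000e-03 -2.000e-03] [ 0.   0.7 -0.7] 0.5898039826594726
4.833333333333333
```

View pics/w23.png

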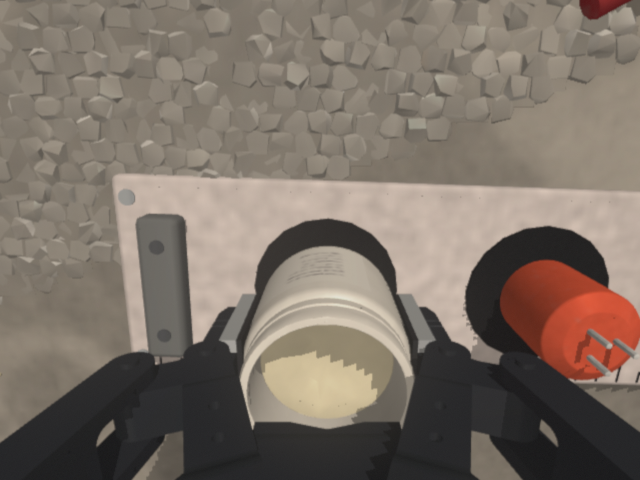

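View pics/s23.png

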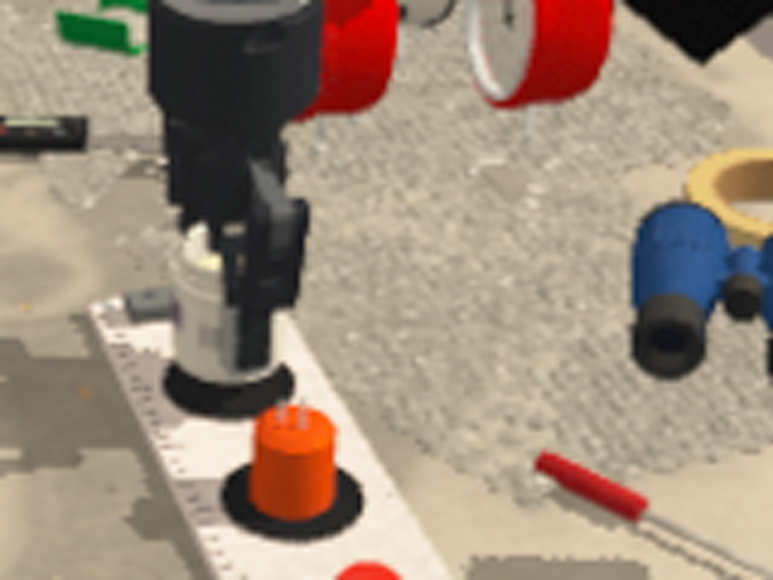

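Emit:
drive_tool:
  increments: "0.035 0 0 0.007 0;0.035 0 0 0.004 0;0.035 0 0 0.002 0;0.035 0 0 0.001 0;0.035 0 0 0.001 0;0.035 0 0 0 0"

```text
time: 30.1
tcp_pos: [651.2, 188.6, 2.0]
tool_rot: [3.141, 0.001, 0.001]
wrist_force: [-2.2, -1.0, 4.7]
grip_width: 0.587
```

Emit:
drive_tool:
  increments: "0.053 0 0 0 0;0.057 0 0 0 0;0.062 0 0 0 0;0.068 0 0 0 0;0.068 0 0 0 0;0.068 0 0 -0.005 0;0.068 0 0 -0.02 0;0.068 0 0 -0.04 0;0.068 0 0 -0.04 0;0.068 0 0 -0.04 0"

```text
time: 31.1
tcp_pos: [650.9, 188.6, 148.1]
tool_rot: [3.142, 0.0, 0.001]
wrist_force: [1.1, 1.0, 0.2]
grip_width: 0.795
```

Emit:
drive_tool:
  increments: "0.068 -0.02 0.01 -0.01 0;0.068 -0.035 0.02 -0.01 0;0.068 -0.035 0.025 -0.02 0;0.068 -0.035 0.025 -0.02 0;0.068 -0.02 0.02 -0.01 0;0.068 0 0 0 0;0.068 0 0 0 0;0.068 0 0 0 0"

```text
time: 31.9
tcp_pos: [506.3, 89.1, 215.5]
tool_rot: [3.142, 0.0, -0.001]
wrist_force: [0.2, 0.1, -0.9]
grip_width: 0.797
```

```bash
python3 w.py w24; python3 sd.py s24 270 150 200 200; python3 - <<'E'
from fit import *
im=vision.snapshot("top")[:,:,::-1];cv2.imwrite("pics/t24.png",im);cv2.imwrite("pics/t24c.png",cv2.resize(im[160:320,140:480],None,fx=2.3,fy=2.3,interpolation=cv2.INTER_CUBIC))
E
```

```text
31.9 [506.3  89.1 215.5] [ 3.142e+00  0.000e+00 -1.000e-03] [ 0.2  0.1 -0.9] 0.7971471782504925
2.9
```

View pics/w24.png

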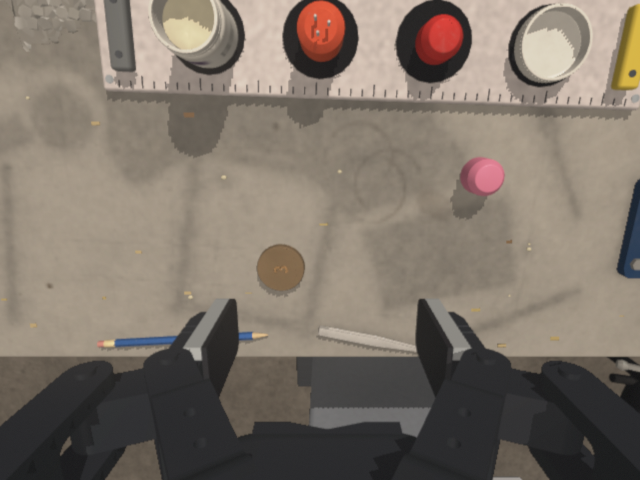

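View pics/s24.png

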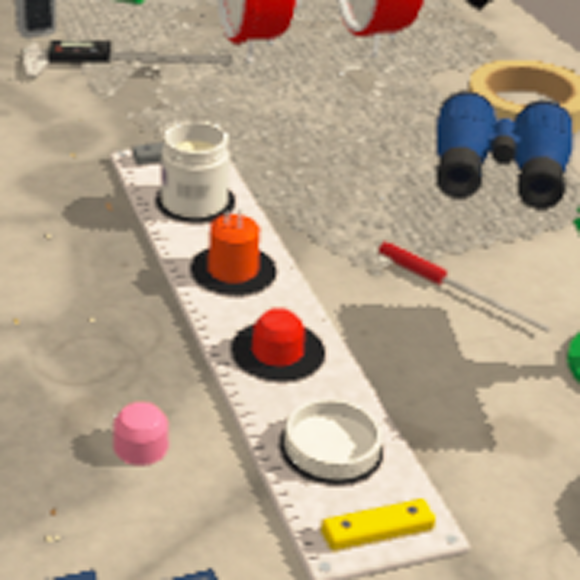

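View pics/t24c.png

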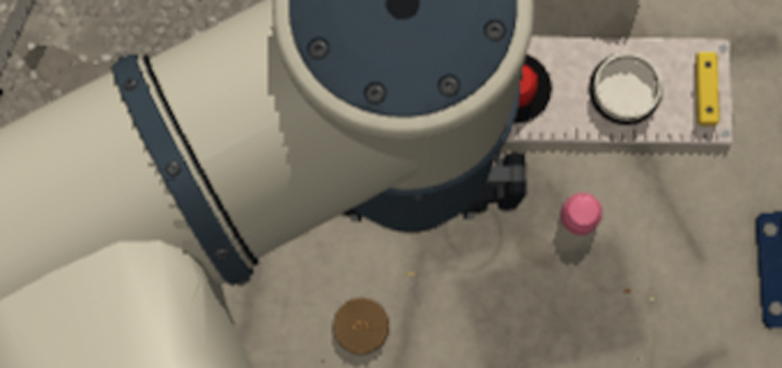

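All four stand in order: jar, plug, cap, lid, with the lid by the yellow bar. I move the arm aside for an unobstructed centring check from the top camera.

Emit:
drive_tool:
  increments: "0.068 -0.01 -0.02 0 0;0.068 -0.02 -0.04 0 0;0.068 -0.02 -0.04 0 0;0.068 -0.02 -0.04 0 0;0.068 -0.02 -0.04 0 0;0.068 -0.02 -0.04 0 0;0.068 -0.02 -0.04 0 0;0.068 -0.02 -0.03 0 0;0.068 0 0 0 0;0.068 0 0 0 0"

```text
time: 33.05
tcp_pos: [355.6, 379.5, 215.2]
tool_rot: [3.14, 0.003, -0.001]
wrist_force: [0.3, 0.5, -0.3]
grip_width: 0.797
```

```bash
python3 - <<'E'
from fit import *
im=np.ascontiguousarray(vision.snapshot("top")[:,:,::-1]);cv2.imwrite("pics/t25.png",im);cv2.imwrite("pics/t25c.png",cv2.resize(im[165:315,215:465],None,fx=3.1,fy=3.1,interpolation=cv2.INTER_CUBIC))
si=np.ascontiguousarray(vision.snapshot("side")[:,:,::-1]);cv2.imwrite("pics/s25.png",si)
print(env.observe()["time"])
P=[(643.3,-95,24,29),(646.3,-1,38,15),(649.2,93.8,50,18),(652.2,188.8,68,24)]
for x,y,z,r in P:
    print("pad",fitc(cam("top"),im,x,y,10,32,5),fitc(cam("side"),si,x,y,10,32,6))
    print("  item",fitc(cam("top"),im,x,y,z,r,5),fitc(cam("side"),si,x,y,z,r,6),"base side",fitc(cam("side"),si,x,y,10,{29:29,15:17,18:18,24:26}[r],6))
print("disc",fitc(cam("top"),im,445,136,10,23.5,5))
E
```

```text
33.15
pad [ 35.2 643.3 -94. ] [ 30.  640.8 -95.5]
  item [ 22.5 645.8 -96. ] [ 16.2 642.8 -95.5] base side [ 22.9 642.3 -93. ]
pad [ 5.840e+01  6.478e+02 -5.000e-01] [ 5.170e+01  6.448e+02 -5.000e-01]
  item [ 2.190e+01  6.468e+02 -5.000e-01] [ 24.1 640.8  -7. ] base side [  7.8 644.8   0. ]
pad [ 58.3 651.2  94.8] [ 48.8 647.7  93.3]
  item [ 24.8 647.7  94.3] [ 15.9 644.7  93.8] base side [ 12.1 648.7  95.8]
pad [ 38.  654.7 190.3] [ 26.8 649.7 187.8]
  item [ 12.5 654.7 189.3] [ 11.3 650.2 186.8] base side [ 20.7 651.2 191.8]
disc [ 21.4 444.5 135. ]
```

View pics/t25c.png

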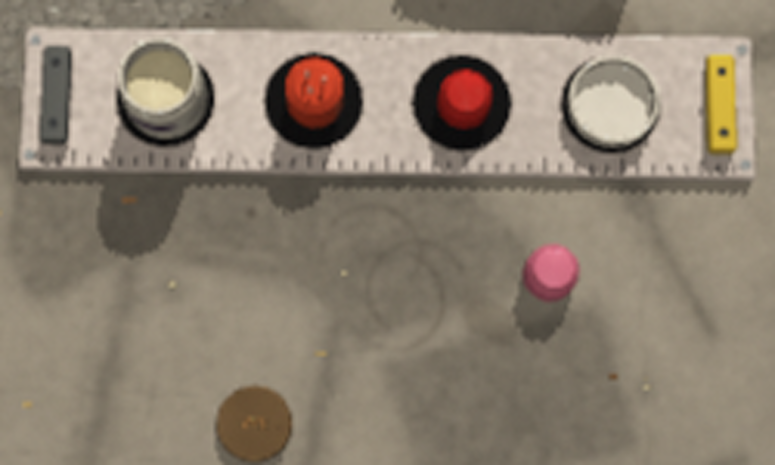

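```bash
python3 -c "
from bench import finish_job
print(finish_job())"
```

```text
the job is handed in; nothing more can be done
None
```

I placed all four items on the pads in height order and handed the job in at about 33 s, with the arm clear of everything. From the yellow bar the row runs jar lid, red cap, plug, jar. Each is the same way up as before and was lowered until light contact before I let go. The wrist showed 5–12 N then, and no reading I took was higher.

**Last checks:**
- **Centring:** the top and side circle fits put each item within about 3 mm of its pad centre, apart from two. The cap's top-edge fit in the side view was off by 4 mm in x and 6.5 mm in y, though its base fit there and its top-camera fit agree to 1 mm. The side view put the jar's base 4 mm out along the row, against 1 mm for its rim in both views.
- **Disc and look-alike:** the bronze disc is where it was, about (444.5, 135) before and after. The pink look-alike was not touched.

**Disagreements:**
- **Fingertips:** the cameras showed the fingertips about 18 mm behind the reported TCP, not 25 mm ahead of it as stated. I set heights by the pictures, and the contact heights matched them.
- **Grip widths:** the jaws read about 2–3 mm narrower than the stated diameters for each item.
- **Cameras:** the top and side views differ by up to 5 mm on the pad positions. Each item was therefore compared with its pad within the same picture.

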